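# Put the coffee corner back in order after cleaning the grinder

## Robot

A 6-joint arm with a two-finger parallel gripper is mounted at the origin on the work surface. World frame = base frame: x ahead of the robot, y to its left, z up, the work surface at z = 0. Lengths are in m, angles in rad, forces in N, time in s.
With the tool pointing down it reaches from about 0.275 to 0.725 m from the base axis. Payload 15.9 kg.
Tool frame: the origin (TCP) lies midway between the tips of the shut fingers; the grasp point (between the pads) lies 19 mm behind it; z points along the fingers, y is the line along which they close (so a half turn about z gives the same grasp; the last joint's range is limited). The gripper opens to 85 mm and grips with 20 to 120 N. Pads are 22 mm wide; open, the fingers measure 114 mm over their backs; the gripper's body (76 mm by 85 mm) begins 54 mm behind the grasp point. The pads swing forward as they close: fully open they stand 13 mm farther back than shut.
Start: joints at [1.257, 0.213, -0.034, 1.323, 0, 1.571], TCP at [0.154, 0.476, 0.231] pointing down, gripper open.
Joint ranges: [-2.98, 2.98], [-0.74, 1.72], [-1.14, 1.35], [-2.1, 2.04], [-1.57, 1.44], [-3.14, 3.14]. Speed limits (rad/s): [1.89, 1.89, 2.39, 2.57, 3.14, 3.14].

## Interface

Orientations are given as a rotation vector (axis times angle).
In Python, from cell import ctrl gives the robot as it stands. Calls block until the motion is done:
- ctrl.goto(position, orientation): joint-space move of the TCP to a pose.
- ctrl.move_straight(position, attitude=None, rate=0.15): straight line of the TCP; attitude=None keeps the orientation; rate is the mean speed in m/s.
- ctrl.goto_joints(angles): joint-space move.
- ctrl.set_gripper(opening, squeeze=None): finger opening in m; squeeze is the grip in N (None keeps the last); returns when the fingers have stopped.
- ctrl.hold(seconds).
- ctrl.ik(position, orientation): joint angles nearest the present ones, or None.
- ctrl.observe(): the state.
- ctrl.grab_frame(name): name is "scene" or "top" or "wrist"; returns the picture (384x512x3 uint8, blue, green, red); there is no depth.
- ctrl.calibration(name): a dict with "camera_matrix" (3x3 intrinsics, pixels), "extrinsics" (4x4, takes a point from camera to world coordinates). Camera axes: x right, y down, z forward; pixel columns grow to the right and rows downward; lengths in m; the calibration is good to about 2 mm. A picture is of the moment at which its call begins: read the wrist's pose just before it. calibration takes no time and is no camera call; for the wrist camera it gives the pose at the moment of the call.
A pose or a line that the arm cannot do raises ctrl.PlanningError and nothing moves.
- ctrl.job_done(): hands the job in; it is judged then, once.
The state is a dict: "time": time; "qpos": joint angles; "dq": joint speeds; "tau": joint torques, N m; "position": TCP position; "tcp_rot": TCP orientation; "wrist_force": force on the tool from outside, world axes, zero at the start; "wrist_torque": the same for the moment, N m; "grip_width": finger opening in m; "grasp_force": force on a finger pad.
Only numpy, scipy, OpenCV 4.12 (cv2) and the standard library are available. Lean on these libraries where they do the work, as an engineer would, in place of code of your own. Each camera call takes 0.05 s, during which the arm holds its last target. There are 200 camera calls.

## Task

The grinder has been brushed out and its parts lie about the counter; get the coffee corner ready for the next cup. Seat the grey bellows cap upright in the dish on top of the grinder, the steel dosing funnel upright on the portafilter with its spigot inside the basket, the tamper upright in the hollow of its round wooden rest, and lay the brush lengthwise in the middle of the ceramic tray. Set things down rather than letting them fall, let go of them all, and leave the tumbler and the milk jug where they stand.

Things in the scene. Friction and masses are not known exactly. Their poses are not given: they have to be found in the camera images.
- cap_center (a point): Grey bellows cap of the grinder, loose, standing upright on the counter: a stiff ribbed round cap 64 mm tall, 54 mm across (ribs; take it there), with a plain foot 60 mm across and 10 mm high. This point is on its axis half-way up, 32 mm above its underside; z is up along the axis. It does not squash. 50 to 100 g.
- funnel_center (a point): Steel dosing funnel, loose, standing upright on the counter: an open round collar 50 mm tall and 62 mm across, whose lowest 8 mm are a narrower spigot (46 mm across, tapering to 43 mm at the bottom). This point is on its axis half-way up, 25 mm above the underside; z is up. The portafilter's rim is wider than the collar, so grip the collar from outside in its upper half (at least 32 mm above the underside). 80 to 170 g.
- tamper_center (a point): Tamper, loose, standing upright on the counter: a steel disc 58 mm across and 24 mm high, a thin neck 22 mm across, and above it a dark wooden round handle 36 mm across, from 38 to 92 mm above the underside. This point is on its axis half-way up, 46 mm above the underside; z is up. 250 to 490 g.
- brush_center (a point): Brush with a light wooden handle, loose, lying flat on the counter: 150 mm long, 20 mm high; the handle is 22 mm wide, then (towards +x) a steel ferrule 26 mm wide and dark bristles 30 mm wide. This point is in the middle of its length, width and height (10 mm above its underside), on the handle just before the ferrule; x runs along the length towards the bristles, z is up. 50 g.
- grinder_seat (a point): Dish on top of the grey compact grinder (112 mm wide, 190 mm deep, fixed, with a steel dial on its +y side): a round black-rimmed hollow 76 mm across inside and 8 mm deep, with the bean inlet in its middle. This point is the centre of the dish's flat floor, 232 mm above the counter; the rim's top is at 240 mm. The grinder reaches, from this axis, 65 mm to its -x side (front, with the sliding door), 125 mm to its +x side and 60 mm to its y sides (its dial 72 mm to +y).
- portafilter_rim (a point): Portafilter held level in a dark wooden stand 95 mm square (fixed): steel head 70 mm across over the rim, basket opening 58 mm across and 23 mm deep. This point is the centre of the opening at the height of the rim, 75 mm above the counter. A black handle points along +x to 177 mm from this point, its top no higher than 77 mm.
- rest_seat (a point): Round wooden tamper rest (fixed), 98 mm across and 28 mm high, with a round cork-lined hollow 75 mm across and 8 mm deep. This point is the centre of the hollow's flat floor, 20 mm above the counter.
- tray_floor (a point): Blue-glazed ceramic tray (fixed), 200 mm long (along x) by 100 mm wide and 11 mm high, with a rim 5 mm thick around a flat floor. This point is the centre of the floor, 5 mm above the counter; the rim stands 6 mm above the floor.
- tumbler: Bystander: glass tumbler, 74 mm across, 95 mm tall, loose, upright. Origin at the centre of its underside.
- milk_jug: Bystander: steel milk jug with a handle at its +y side, 76 mm across, 92 mm tall, loose, upright. Origin at the centre of its underside.
Not all that is in view belongs to the job. What is shaped like the part that bears cap_center but orange is not meant. Leave any blue look-alike of the part that bears brush_center alone.

How it is judged:
At the end, for the whole second after the job is handed in: Cap, funnel and tamper: within 10 mm of the holder's axis, within 4 mm of seated height, upright within 0.1 rad. Brush flat on the tray floor, its middle within 15 mm of the tray's along and across, its length within 0.2 rad of the tray's, either way round. All released and at rest (horizontal distance between cap_center and grinder_seat below 0.01 m and z of cap_center in the frame of grinder_seat between 0.028 and 0.036 m and angle between each of cap_center, funnel_center, tamper_center, brush_center's own z axis and vertical below 0.1 rad and linear speed of each of bellows_cap, funnel, tamper, brush below 0.02 m/s and horizontal distance between funnel_center and portafilter_rim below 0.01 m and z of funnel_center in the frame of portafilter_rim between 0.013 and 0.021 m and horizontal distance between tamper_center and rest_seat below 0.01 m and z of tamper_center in the frame of rest_seat between 0.042 and 0.05 m and x of brush_center in the frame of tray_floor between -0.015 and 0.015 m and y of brush_center in the frame of tray_floor between -0.015 and 0.015 m and z of brush_center in the frame of tray_floor between 0.006 and 0.014 m and angle between the x axis of brush_center and the x axis of tray_floor, either way round below 0.2 rad); the robot touches nothing.
It fails at once if the tumbler or the milk jug is moved by more than 25 mm (distance of any of tumbler, milk_jug from where it was at the start of the episode above 0.025 m).
It fails at once if a part is let fall (faster than 0.75 m/s, a drop of about 3 cm, with no finger on it) ((linear speed of bellows_cap above 0.75 m/s and contact force between the fingers and bellows_cap below 0.05 N) or (linear speed of funnel above 0.75 m/s and contact force between the fingers and funnel below 0.05 N) or (linear speed of tamper above 0.75 m/s and contact force between the fingers and tamper below 0.05 N) or (linear speed of brush above 0.75 m/s and contact force between the fingers and brush below 0.05 N)).
It also fails if it takes over 134 s, if anything falls off the work surface, if the arm or the gripper's body presses on something with over 40 N, if the wrist force passes 120 N, or if a joint passes its speed limit or range.

## Working session

There is one attempt and no reset: what is moved stays moved. The work goes in short steps, each a Python script; the robot and the scene stay as the last script left them, time stands still between calls to the robot, and variables do not carry over. Pictures are saved under pics/ and viewed, at most 14 in all, crops included, and the job is handed in when it is done.

```bash
mkdir -p pics; ls
python3 - <<'E'
from cell import ctrl
import cv2, numpy as np
for n in("scene","top"):
    cv2.imwrite(f"pics/{n}0.png",ctrl.grab_frame(n)); c=ctrl.calibration(n); print(n,np.round(c["camera_matrix"],1).tolist(),np.round(c["extrinsics"],3).tolist())
c=ctrl.calibration("wrist");print(np.round(c["camera_matrix"],1).tolist(),np.round(c["extrinsics"],3).tolist())
s=ctrl.observe();print(s)
E
```

```text
pics
scene [[358.9, 0.0, 253.6], [0.0, 358.9, 191.5], [0.0, 0.0, 1.0]] [[-0.281, 0.53, -0.8, 1.329], [0.96, 0.153, -0.235, 0.261], [-0.002, -0.834, -0.552, 0.758], [0.0, 0.0, 0.0, 1.0]]
top [[487.7, 0.0, 260.6], [0.0, 487.7, 193.5], [0.0, 0.0, 1.0]] [[0.025, -0.998, 0.056, 0.372], [-1.0, -0.026, -0.002, 0.014], [0.003, -0.055, -0.998, 1.741], [0.0, 0.0, 0.0, 1.0]]
[[289.6, 0.0, 255.6], [0.0, 289.6, 184.5], [0.0, 0.0, 1.0]] [[0.308, 0.899, 0.312, 0.072], [0.951, -0.291, -0.101, 0.501], [0.0, 0.328, -0.945, 0.374], [0.0, 0.0, 0.0, 1.0]]
{'time': 0.1, 'qpos': array([ 1.25698532e+00,  2.13363874e-01, -3.49838904e-02,  1.32354634e+00,
       -3.07825642e-05,  1.57078445e+00]), 'dq': array([-0.00063366, -0.00172327,  0.00173546,  0.00181308, -0.00020621,
        0.00078534]), 'tau': array([ 3.70727255e-03, -6.87242174e+01,  4.87812424e+01,  1.20035655e-02,
        2.08753754e-04, -1.07763449e-05]), 'position': array([0.15425147, 0.47526891, 0.23084217]), 'tcp_rot': array([-4.90872474e-01, -3.10286301e+00,  1.71068485e-03]), 'wrist_force': array([-0.05074914,  0.44719554,  0.04998195]), 'wrist_torque': array([ 0.00391078, -0.02896564, -0.05021081]), 'grasp_force': 0.0, 'grip_width': 0.0853394962303092}
```

View pics/top0.png

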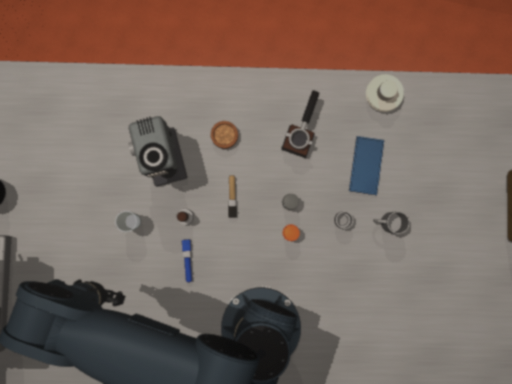

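View pics/scene0.png

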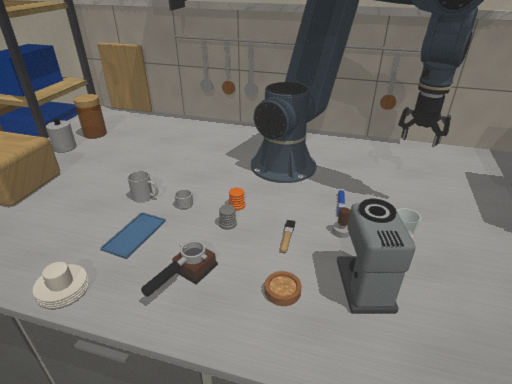

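Top view: grey cap (291,202), with orange look-alike at (291,232); wooden brush (232,196), with blue look-alike (187,260); funnel (345,221); tamper (184,216); grinder dish (152,156); portafilter (299,139); rest (225,135); tray (367,165); tumbler (129,221); jug (397,224). The grey cap and the wooden brush fit the description by colour. Now wrist views for precision.

```bash
cat > h.py <<'E'
from cell import ctrl
import cv2, numpy as np
from scipy.spatial.transform import Rotation as Rn
def down(yaw):  # tool x axis at angle yaw in the plane, z down; fingers close along yaw+-90deg
    c,s=np.cos(yaw),np.sin(yaw)
    return Rn.from_matrix([[c,s,0],[s,-c,0],[0,0,-1]]).as_rotvec()
def ray(cal,uv,z):
    K,E=np.array(cal["camera_matrix"]),np.array(cal["extrinsics"])
    d=E[:3,:3]@np.linalg.solve(K,[uv[0],uv[1],1]); o=E[:3,3]
    return o+d*(z-o[2])/d[2]
def proj(cal,p):
    K,E=np.array(cal["camera_matrix"]),np.array(cal["extrinsics"])
    q=K@(E[:3,:3].T@(np.array(p)-E[:3,3])); return q[:2]/q[2]
def pic(name):
    cal=ctrl.calibration("wrist"); f=ctrl.grab_frame("wrist"); cv2.imwrite(f"pics/{name}.png",f); np.savez(f"pics/{name}.npz",**cal); return f,cal
E
python3 - <<'E'
from h import *
c=ctrl.calibration("top")
for n,uv,z in [("cap",(291,202),.06),("fun",(345,221),.05),("tam",(184,216),.09),("brush",(232,196),.02),("dish",(153,156),.24),("pf",(299,139),.075),("rest",(225,135),.028),("tray",(367,165),.01),("tumb",(128,221),.05),("jug",(397,224),.09),("orange",(291,232),.06)]: print(n,ray(c,uv,z).round(3))
for i,(p,y) in enumerate([((.40,.28,.38),np.pi),((.40,.0,.30),np.pi),((.40,-.25,.30),np.pi)]):
    try: 
        ctrl.goto(p,down(y)); pic(f"w{i}"); print(i,ctrl.observe()["time"],ctrl.observe()["qpos"].round(2))
    except ctrl.PlanningError as e: print(i,e)
ims=[cv2.imread(f"pics/w{i}.png") for i in range(3)]
E
```

```text
cap [ 0.439 -0.095  0.06 ]
fun [ 0.379 -0.284  0.05 ]
tam [0.381 0.268 0.09 ]
brush [0.457 0.112 0.02 ]
dish [0.564 0.347 0.24 ]
pf [ 0.656 -0.116  0.075]
rest [0.672 0.142 0.028]
tray [ 0.58  -0.366  0.01 ]
tumb [0.36  0.467 0.05 ]
jug [ 0.373 -0.453  0.09 ]
orange [ 0.336 -0.097  0.06 ]
0 1.4583 [0.61 0.22 0.36 1.7  0.   0.61]
1 2.625 [ 0.    0.01 -0.1   1.47  0.    0.  ]
2 3.6583 [-0.56  0.15  0.07  1.48  0.   -0.56]
```

View pics/w0.png

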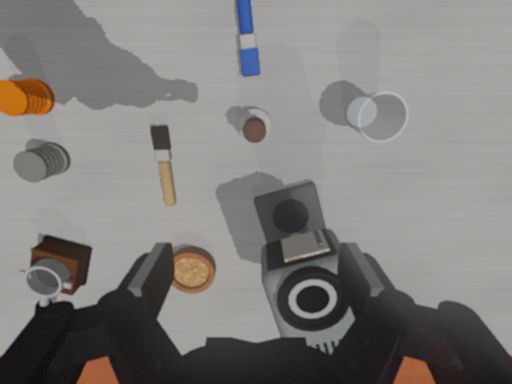

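View pics/w1.png

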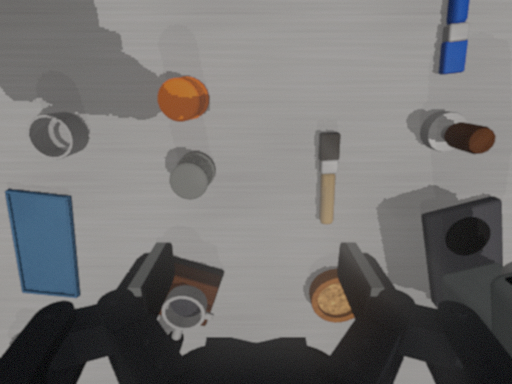

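View pics/w2.png

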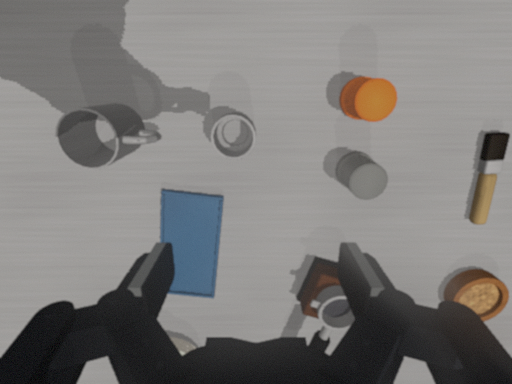

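The wrist views show all parts clearly (w0: tamper (254,130), dish (314,298), rest (193,270), brush (164,165); w1: cap (188,180), brush (328,178), rest (333,295), portafilter (186,308); w2: funnel (233,134), tray (190,242), cap (365,178)). Now I'll segment from seeds.

```bash
cat > seg.py <<'E'
from h import *
def load(n): return cv2.imread(f"pics/{n}.png"),dict(np.load(f"pics/{n}.npz"))
def flood(im,seed,tol):
    m=np.zeros((im.shape[0]+2,im.shape[1]+2),np.uint8)
    cv2.floodFill(im.copy(),m,seed,0,(tol,)*3,(tol,)*3,4|(255<<8)|cv2.FLOODFILL_MASK_ONLY|cv2.FLOODFILL_FIXED_RANGE)
    return m[1:-1,1:-1]
def ell(m):
    c=max(cv2.findContours(m,cv2.RETR_EXTERNAL,cv2.CHAIN_APPROX_NONE)[0],key=cv2.contourArea)
    return cv2.fitEllipse(cv2.convexHull(c)),c
E
cat > run1.py <<'E'
from seg import *
J=[("cap","w1",(188,181),14,.064),("cap","w2",(369,180),14,.064),("tamper","w0",(254,129),22,.092),("tamper","w1",(482,139),22,.092),
("cork","w0",(192,270),60,.020),("cork","w1",(330,300),60,.020),("tray","w1",(45,240),30,.005),("tray","w2",(190,240),30,.005),
("inlet","w0",(313,299),25,.232),("blackrim","w0",(313,272),25,.240),("rimin","w1",(186,310),30,.06),("rimin","w2",(338,312),30,.06)]
tiles=[]
for n,w,s,t,z in J:
    im,cal=load(w); m=flood(cv2.GaussianBlur(im,(3,3),0),s,t); e,c=ell(m)
    print(n,w,im[s[1],s[0]],np.round(e[0],1),np.round(e[1],1),round(e[2]),ray(cal,e[0],z).round(4))
    o=cv2.resize(im,None,fx=4,fy=4,interpolation=cv2.INTER_CUBIC); cv2.drawContours(o,[c*4+2],-1,(0,255,0),1)
    cv2.circle(o,(int(e[0][0]*4+2),int(e[0][1]*4+2)),4,(0,0,255),-1)
    o=cv2.copyMakeBorder(o,100,100,100,100,cv2.BORDER_CONSTANT); x,y=s[0]*4+100,s[1]*4+100
    tiles.append(cv2.resize(o[y-100:y+100,x-100:x+100],(200,200)) if n!="tray" else cv2.resize(im[max(0,s[1]-70):s[1]+70,max(0,s[0]-45):s[0]+70],(200,200)))
for n,w,s in [("fun","w1",(58,135)),("fun","w2",(233,134)),("br","w1",(328,178)),("br","w0",(164,165))][:0]: pass
cv2.imwrite("pics/m1.png",np.vstack([np.hstack(tiles[i:i+4]) for i in (0,4,8)]))
E
python3 run1.py
```

```text
cap w1 [114 116 117] [189.1 171.4] [49.6 54.8] 148 [ 0.4276 -0.0899  0.064 ]
cap w2 [125 128 131] [355.2 172.4] [45.2 70.1] 120 [ 0.4286 -0.1128  0.064 ]
tamper w0 [ 73  84 109] [254.1 130.4] [21.5 22.9] 109 [0.3784 0.2781 0.092 ]
tamper w1 [35 54 90] [481.1 140.2] [21.  28.8] 43 [0.3791 0.2758 0.092 ]
cork w0 [ 96 135 168] [253.8 343.2] [483.4 568.7] 36 [0.869 0.277 0.02 ]
cork w1 [ 90 129 164] [205.7 161.5] [433.8 717.4] 83 [ 0.4251 -0.0742  0.02  ]
tray w1 [131 103  71] [ 40.9 230.4] [ 61.6 232.5] 171 [ 0.5498 -0.3626  0.005 ]
tray w2 [133 107  76] [191.2 231.7] [ 65.4 155.9] 180 [ 0.5518 -0.3579  0.005 ]
inlet w0 [36 38 38] [312.3 298.8] [25.3 31.3] 81 [0.5634 0.3503 0.232 ]
blackrim w0 [35 39 38] [258.  388.4] [297.8 517.5] 93 [0.7066 0.284  0.24  ]
rimin w1 [74 70 72] [183.  312.8] [27.3 34.8] 99 [ 0.673  -0.1191  0.06  ]
rimin w2 [76 74 75] [298.6 305.4] [129.6 538.4] 93 [ 0.6574 -0.1781  0.06  ]
```

View pics/m1.png

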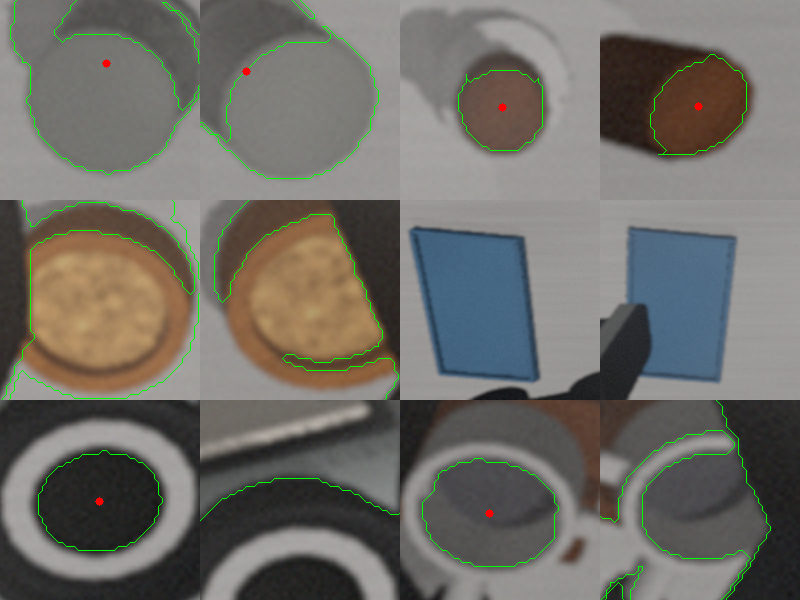

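```bash
cat > run2.py <<'E'
from h import *
p=np.pi
V=dict(pf=(.67,-.117,.075,.28,-p/2),tray=(.552,-.36,.011,.28,-p/2),fun=(.379,-.284,.05,.28,p),cap=(.432,-.093,.064,.28,p),brush=(.457,.112,.02,.28,p),rest=(.672,.142,.028,.28,p/2),dish=(.563,.35,.24,.40,p/2),tamper=(.379,.277,.092,.40,p))
tiles=[]
for n,(x,y,z,h,yaw) in V.items():
    a=.086
    try: ctrl.goto((x-a*np.cos(yaw),y-a*np.sin(yaw),h),down(yaw))
    except ctrl.PlanningError as e: print(n,e); continue
    f,cal=pic("n_"+n); u=proj(cal,(x,y,z)); print(n,u.round(1),round(float(cal["extrinsics"][2][3]),3))
    o=cv2.copyMakeBorder(f,100,100,100,100,cv2.BORDER_CONSTANT); i,j=(u+100).astype(int); r=75 if n in("tray","brush") else 40
    tiles.append(cv2.resize(o[j-r:j+r,i-r:i+r],(200,200),interpolation=cv2.INTER_CUBIC))
cv2.imwrite("pics/m2.png",np.vstack([np.hstack(tiles[i:i+4]) for i in (0,4)])); print(ctrl.observe()["time"])
E
python3 run2.py
```

```text
pf [254.3  83.3] 0.423
tray [255.2  82.4] 0.423
fun [255.6  83.4] 0.423
cap [256.   83.7] 0.423
brush [256.5  83.6] 0.423
rest [256.6  82.4] 0.423
dish [256.2  81.3] 0.542
tamper [255.8  83.6] 0.543
13.0583
```

View pics/m2.png

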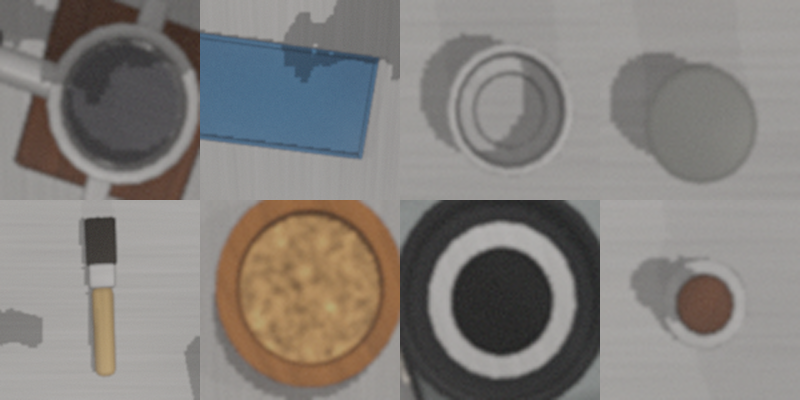

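Nadir tiles: all eight parts sit near pixel (256,83): portafilter ring, blue tray, funnel ring, plain grey cap, wooden brush, cork rest, dish ring and tamper. This confirms the grey cap and the wooden brush. Next, circle fits with known radii and colour masks for the tray and brush.

```bash
cat > run3.py <<'E'
from seg import *
tiles=[]
for n,z,R in [("pf",.075,.035),("fun",.050,.031),("cap",.064,.027),("rest",.028,.049),("rest",.028,.0375),("dish",.24,.038),("tamper",.092,.018),("tamper",.024,.029)]:
    im,cal=load("n_"+n); r=R*290/(cal["extrinsics"][2,3]-z)*.945**0  # near-nadir, slightly oblique
    x0,y0=256-70,84-70; y0=max(y0,0); k=4
    g=cv2.resize(cv2.cvtColor(im[y0:y0+140,x0:x0+140],cv2.COLOR_BGR2GRAY),None,fx=k,fy=k,interpolation=cv2.INTER_CUBIC)
    h=cv2.HoughCircles(cv2.GaussianBlur(g,(7,7),0),cv2.HOUGH_GRADIENT_ALT,1.5,30,param1=60,param2=.6,minRadius=int(k*r*.85),maxRadius=int(k*r*1.18))
    o=cv2.cvtColor(g,cv2.COLOR_GRAY2BGR)
    for c in ([] if h is None else h[0][:3]):
        uv=((c[0]+.5)/k-.5+x0,(c[1]+.5)/k-.5+y0); print(n,"r",round(r,1),round(c[2]/k,1),np.round(uv,1),ray(cal,uv,z).round(4)); cv2.circle(o,(int(c[0]),int(c[1])),int(c[2]),(0,255,0),1)
    if h is None: print(n,"none")
    tiles.append(cv2.resize(o,(200,200)))
im,cal=load("n_tray"); hsv=cv2.cvtColor(im,cv2.COLOR_BGR2HSV)
c=max(cv2.findContours(cv2.inRange(hsv,(95,70,30),(125,255,255)),1,2)[0],key=cv2.contourArea)
P=np.array([ray(cal,p,.011)[:2] for p in c[:,0]]); b=cv2.minAreaRect((P*1000).astype(np.float32)); print("tray",b,c[:,0].min(0),c[:,0].max(0)); print(cv2.boxPoints(b))
im,cal=load("n_brush"); w=im[10:170,190:320]; hsv=cv2.cvtColor(w,cv2.COLOR_BGR2HSV)
wood=cv2.inRange(hsv,(8,60,60),(30,255,255)); dark=cv2.inRange(hsv,(0,0,0),(179,255,70))
for nm,m in(("wood",wood),("dark",dark)):
    c=max(cv2.findContours(m,1,2)[0],key=cv2.contourArea); P=np.array([ray(cal,p+[190,10],.018)[:2] for p in c[:,0]])*1000
    print(nm,cv2.minAreaRect(P.astype(np.float32)))
cv2.imwrite("pics/m3.png",np.vstack([np.hstack(tiles[i:i+4]) for i in (0,4)]))
E
python3 run3.py
```

```text
pf r 29.1 31.3 [262.9  84.9] [ 0.6603 -0.1153  0.075 ]
pf r 29.1 25.8 [262.9  84.9] [ 0.6603 -0.1153  0.075 ]
fun r 24.1 22.0 [259.1  86.4] [ 0.3824 -0.2797  0.05  ]
cap r 21.8 23.4 [255.8  91.2] [ 0.4404 -0.0933  0.064 ]
rest r 36.0 32.1 [256.1  76.2] [0.6714 0.1494 0.028 ]
rest r 27.5 29.2 [259.1  75.5] [0.6752 0.1503 0.028 ]
dish none
tamper r 11.6 12.0 [255.8  83.4] [0.3787 0.2769 0.092 ]
tamper none
tray ((580.0565795898438, -363.4327087402344), (98.10702514648438, 197.14544677734375), 82.97008514404297) [160  30] [313 125]
[[ 476.22134 -400.05338]
 [ 671.8847  -424.18155]
 [ 683.89185 -326.81204]
 [ 488.22845 -302.68387]]
wood ((487.6798400878906, 114.76866149902344), (85.62532043457031, 20.25164031982422), 2.66011905670166)
dark ((403.14129638671875, 111.08319091796875), (37.386409759521484, 26.89158058166504), 2.843792676925659)
```

View pics/m3.png

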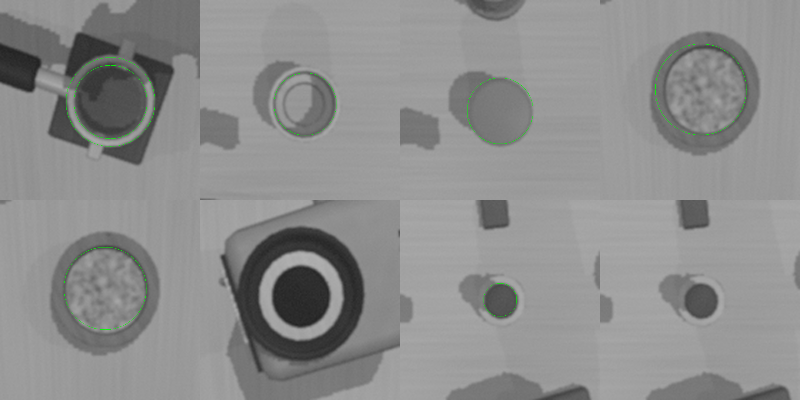

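```bash
cat > run4.py <<'E'
from seg import *
def show(n,m,z,cal):
    e,_=ell(m); print(n,np.round(e[0],1),np.round(e[1],1),ray(cal,e[0],z).round(4))
im,cal=load("n_rest"); hsv=cv2.cvtColor(im,cv2.COLOR_BGR2HSV); m=cv2.inRange(hsv,(5,90,60),(25,255,255)); m[:, :190]=0; m[:,320:]=0; m[150:]=0; show("rest",m,.028,cal)
im,cal=load("n_dish"); show("inlet",flood(im,(256,84),25),.232,cal)
g=cv2.cvtColor(im,cv2.COLOR_BGR2GRAY); m=cv2.inRange(g,130,255); m2=np.zeros_like(m); cv2.circle(m2,(256,84),34,255,-1); show("ring",m&m2,.232,cal)
im,cal=load("n_fun")
for w,uv in(("w1",(189.5,182)),("w2",(369.5,182.3))): print("cap",w,ray(load(w)[1],uv,.064).round(4))
print("pf w1",ray(load("w1")[1],(183,312.8),.072).round(4))
im,cal=load("n_cap"); m=flood(cv2.GaussianBlur(im,(3,3),0),(256,93),10); show("cap",m,.064,cal)
im,cal=load("n_fun"); g=cv2.cvtColor(im,cv2.COLOR_BGR2GRAY); print(g[60:116:2,259].tolist()); print(g[87,228:292:2].tolist())
for w,uv in(("w1",(58,135)),("w2",(233,134))): print("fun~",w,ray(load(w)[1],uv,.05).round(4))
E
python3 run4.py
```

```text
rest [259.4  76.2] [74.5 79.9] [0.6756 0.1495 0.028 ]
inlet [256.3  81.1] [39.3 41.8] [0.5631 0.3502 0.232 ]
ring [256.3  80.5] [57.8 61.5] [0.5631 0.3508 0.232 ]
cap w1 [ 0.4429 -0.0905  0.064 ]
cap w2 [ 0.4429 -0.0914  0.064 ]
pf w1 [ 0.6617 -0.1153  0.072 ]
cap [249.3  88.9] [48.2 62.3] [ 0.4377 -0.1009  0.064 ]
[149, 159, 107, 150, 162, 153, 118, 151, 153, 154, 152, 151, 148, 151, 149, 148, 146, 125, 118, 115, 108, 100, 111, 113, 101, 134, 155, 150]
[122, 117, 118, 147, 154, 112, 151, 153, 124, 148, 151, 152, 151, 151, 151, 151, 152, 150, 127, 111, 112, 114, 98, 108, 114, 103, 104, 160, 153, 155, 156, 156]
fun~ w1 [ 0.3806 -0.2671  0.05  ]
fun~ w2 [ 0.3788 -0.2796  0.05  ]
```

Poses are consistent across views, to about 2 mm. Starting with the cap and the tamper.

```bash
cat > pp.py <<'E'
from h import *
P=np.pi
def pp(src,dst,tz,zs,up,open_to=.085,yaw=P,yaw2=P,sq=40,z0=0):
    """tz: TCP height above the part's underside; zs: seat height; up: travel height"""
    s=lambda t:print(t,{k:np.round(v,3) for k,v in ctrl.observe().items() if k in("time","position","wrist_force","grip_width","grasp_force")})
    ctrl.set_gripper(open_to,sq); ctrl.goto((*src,max(up,.2)),down(yaw)); ctrl.move_straight((*src,z0+tz+.06),rate=.25); ctrl.move_straight((*src,z0+tz),rate=.1)
    ctrl.set_gripper(0,sq); s("grip"); ctrl.move_straight((*src,up),rate=.2); s("lift")
    ctrl.goto((*dst,up),down(yaw2)); ctrl.move_straight((*dst,zs+tz+.025),rate=.2); ctrl.move_straight((*dst,zs+tz+.001),rate=.04); s("down")
    ctrl.set_gripper(open_to,sq); ctrl.hold(.3); ctrl.move_straight((*dst,max(up,zs+.15)),rate=.2); s("free")
E
python3 - <<'E'
from pp import *
pp((.442,-.092),(.563,.3505),.018,.232,.34)
pp((.379,.277),(.675,.1498),.047,.020,.25,open_to=.07,sq=70)
E
```

```text
grip {'time': np.float64(17.025), 'position': array([ 0.442, -0.092,  0.019]), 'wrist_force': array([-1.721e+00,  8.000e-03,  8.733e+00]), 'grasp_force': np.float64(40.465), 'grip_width': np.float64(0.053)}
lift {'time': np.float64(18.783), 'position': array([ 0.442, -0.092,  0.339]), 'wrist_force': array([ 0.016,  0.243, -1.429]), 'grasp_force': np.float64(41.985), 'grip_width': np.float64(0.053)}
down {'time': np.float64(21.767), 'position': array([0.563, 0.35 , 0.251]), 'wrist_force': array([ 0.608,  0.6  , -0.843]), 'grasp_force': np.float64(41.98), 'grip_width': np.float64(0.054)}Traceback (most recent call last):
  File "<stdin>", line 2, in <module>
  File "pp.py", line 9, in pp
    ctrl.set_gripper(open_to,sq); ctrl.hold(.3); ctrl.move_straight((*dst,max(up,zs+.15)),rate=.2); s("free")
                                                 ~~~~~~~~~~~~~~~~~~^^^^^^^^^^^^^^^^^^^^^^^^^^^^^^^
cell.PlanningError: the arm cannot follow that straight line within its joint ranges
```

```bash
sed -i 's/max(up,zs+.15)/up/; s/max(up,.2)/ap/; s/z0=0)/z0=0,ap=.25)/' pp.py
python3 - <<'E'
from pp import *
ctrl.move_straight((.563,.3505,.34),rate=.2)
pp((.379,.277),(.675,.1498),.047,.020,.25,open_to=.07,sq=70,ap=.34)
p,yaw=(.58,.25,.26),P/2
f,_=pic("c1") 
cv2.imwrite("pics/c1s.png",ctrl.grab_frame("scene"))
E
```

```text
grip {'time': np.float64(26.708), 'position': array([0.379, 0.277, 0.048]), 'wrist_force': array([-0.425, -0.086,  7.057]), 'grasp_force': np.float64(68.724), 'grip_width': np.float64(0.034)}
lift {'time': np.float64(27.875), 'position': array([0.379, 0.277, 0.249]), 'wrist_force': array([-0.308, -0.296, -4.355]), 'grasp_force': np.float64(69.944), 'grip_width': np.float64(0.035)}
down {'time': np.float64(30.792), 'position': array([0.675, 0.15 , 0.068]), 'wrist_force': array([-0.996, -0.133, -2.384]), 'grasp_force': np.float64(70.009), 'grip_width': np.float64(0.034)}
free {'time': np.float64(32.583), 'position': array([0.675, 0.15 , 0.249]), 'wrist_force': array([ 0.848,  0.805, -0.57 ]), 'grasp_force': np.float64(0.0), 'grip_width': np.float64(0.07)}
```

View pics/c1s.png

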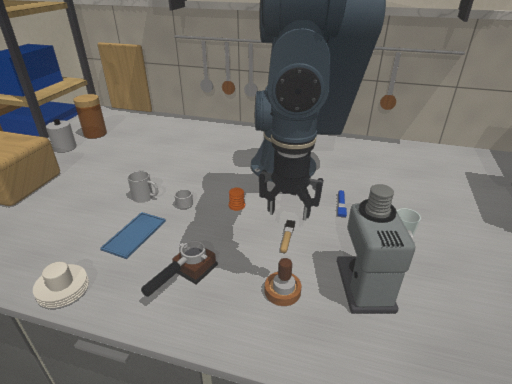

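The cap stands upright on the dish (380,200) and the tamper in its rest (285,275). Next are the funnel and the brush.

Run:
```python
from pp import *
pp((.383,-.2792),(.661,-.1153),.017,.067,.22,sq=40)
a,b=np.radians(2.6),np.radians(-7.03); k=.0125
g=(.4575+k*np.cos(a),.1134+k*np.sin(a)); d=(.580+k*np.cos(b),-.3634+k*np.sin(b))
pp(g,d,.004,.005,.22,open_to=.045,yaw=P+a,yaw2=P+b,sq=30)
# check views from straight above
for n,(x,y,h,yaw) in dict(pf=(.661,-.115,.28,-P/2),tray=(.58,-.363,.28,-P/2),rest=(.675,.15,.28,P/2),dish=(.563,.35,.40,P/2)).items():
    ctrl.goto((x-.086*np.cos(yaw),y-.086*np.sin(yaw),h),down(yaw)); pic("z_"+n)
cv2.imwrite("pics/m4.png",np.vstack([np.hstack([cv2.resize(cv2.imread(f"pics/z_{n}.png")[0:168,144:368],(400,300)) for n in r]) for r in(("pf","tray"),("rest","dish"))]))
print(ctrl.observe()["time"])
```

```text
grip {'time': np.float64(36.808), 'position': array([ 0.383, -0.279,  0.018]), 'wrist_force': array([-1.856,  3.267, 11.329]), 'grasp_force': np.float64(40.495), 'grip_width': np.float64(0.06)}
lift {'time': np.float64(37.975), 'position': array([ 0.383, -0.279,  0.219]), 'wrist_force': array([ 0.524,  1.237, -1.288]), 'grasp_force': np.float64(43.409), 'grip_width': np.float64(0.06)}
down {'time': np.float64(40.658), 'position': array([ 0.661, -0.115,  0.085]), 'wrist_force': array([-5.472,  0.532,  8.581]), 'grasp_force': np.float64(44.297), 'grip_width': np.float64(0.06)}
free {'time': np.float64(42.158), 'position': array([ 0.661, -0.115,  0.219]), 'wrist_force': array([ 0.355,  0.704, -0.747]), 'grasp_force': np.float64(0.0), 'grip_width': np.float64(0.085)}
grip {'time': np.float64(45.75), 'position': array([0.471, 0.114, 0.005]), 'wrist_force': array([-0.489,  0.151,  6.836]), 'grasp_force': np.float64(29.847), 'grip_width': np.float64(0.021)}
lift {'time': np.float64(46.983), 'position': array([0.47 , 0.114, 0.219]), 'wrist_force': array([ 0.079,  0.454, -1.569]), 'grasp_force': np.float64(29.412), 'grip_width': np.float64(0.021)}
down {'time': np.float64(50.617), 'position': array([ 0.592, -0.365,  0.01 ]), 'wrist_force': array([ 0.174,  0.375, -0.78 ]), 'grasp_force': np.float64(29.579), 'grip_width': np.float64(0.021)}
free {'time': np.float64(52.475), 'position': array([ 0.592, -0.365,  0.219]), 'wrist_force': array([ 0.042, -0.669,  0.182]), 'grasp_force': np.float64(0.0), 'grip_width': np.float64(0.045)}
59.0917
```

View pics/m4.png

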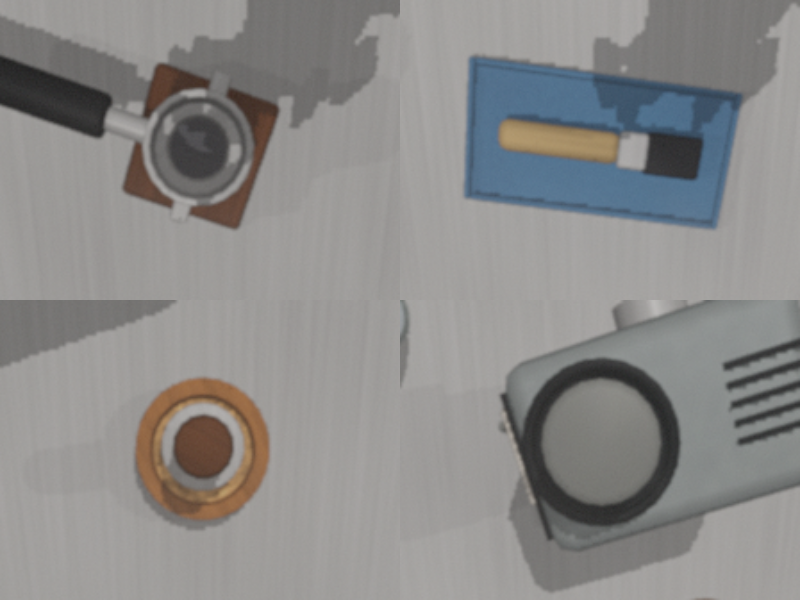

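From above, the brush is centred in the tray (600,148 in the mosaic), and the tamper and cap are concentric with their holders. The funnel met some force (8.6 N), so I'll check it closely from two directions.

Run:
```python
from h import *
ctrl.goto((.40,-.10,.30),down(np.pi)); f,_=pic("f1"); s=ctrl.grab_frame("scene"); cv2.imwrite("pics/f1s.png",s)
z=cv2.imread("pics/z_pf.png"); R=lambda i:cv2.resize(i,(266,300),interpolation=cv2.INTER_CUBIC)
c=ctrl.calibration("scene"); u=proj(c,(.661,-.115,.09)).astype(int); v=proj(np.load("pics/f1.npz"),(.661,-.115,.09)).astype(int); w=proj(np.load("pics/z_pf.npz"),(.661,-.115,.1)).astype(int)
print(u,v,w)
cr=lambda i,p,r:R(np.pad(i,((80,80),(80,80),(0,0)))[p[1]+80-r:p[1]+80+r,p[0]+80-int(r*.887):p[0]+80+int(r*.887)])
cv2.imwrite("pics/m5.png",np.hstack([cr(s,u,40),cr(f,v,45),cr(z,w,40)]))
```

```text
[191 244] [245 321] [254  83]
```

View pics/m5.png

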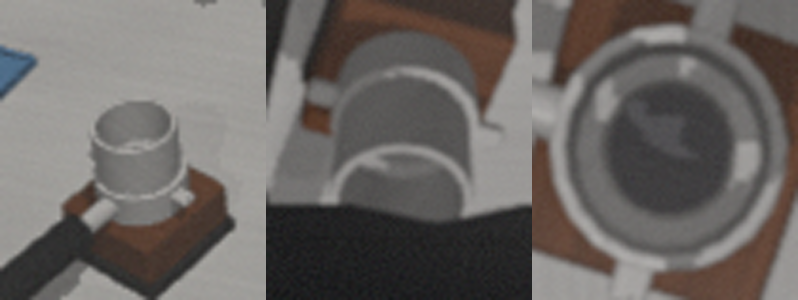

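The funnel's collar and spigot circles share a centre, (667,148) against (670,148) in the right tile. It is upright, with its shoulder on the rim, and at most about 1–2 mm off axis. All parts are released and the arm is clear.

```bash
python3 -c "
from cell import ctrl
print(ctrl.job_done(), ctrl.observe()['time'])"
```

```text
the job is handed in; nothing more can be done
the job is handed in; nothing more can be done
```

The cap, funnel, tamper and brush are all in place and released, the tumbler and milk jug were not touched, and the job is handed in; no verdict came back, but my last camera checks showed every part seated about where it should be.

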